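Turn a chocolate tablet face-down with the hinged flipper

ROBOT

A 7-joint arm with a two-finger parallel gripper is mounted at the origin on a cart in front of the work surface, level with it; the furniture and walls round the work are solid. World frame = base frame: x ahead of the robot, y to its left, z up, the work surface at z = 0. Lengths are in mm, angles in rad, forces in N, time in s.
With the tool pointing down it reaches from about 425 to 1025 mm from the base axis. Payload 9.4 kg.
Tool frame: the origin (TCP) lies at the centre of the arm's flange, where the gripper is bolted on; the fingertips stand 173 mm ahead of it and the grasp point (between the pads) lies tcp_to_grasp ahead of it (tcp_to_grasp is the distance from the TCP to the grasp point, in mm); z points along the fingers, y is the direction in which the jaws open and shut (so a half turn about z gives the same grasp; the last joint's range is limited). The gripper opens to 85 mm and grips with 20 to 120 N. Pads are 22 mm wide; open, the fingers measure 114 mm over their backs; the gripper's body (76 mm by 85 mm) begins 54 mm behind the grasp point. The pads swing forward as they close: fully open they stand 13 mm farther back than shut.
Start: joints at [1.09, 0.599, -0.003, 1.599, 0.002, 0.943, -0.08], TCP at [284.862, -666.692, 404.675] pointing down, gripper open.
Joint ranges: [-2.57, 2.57], [-0.35, 1.97], [-1.29, 1.29], [0.11, 2.56], [-1.05, 4.19], [0.11, 1.86], [-2.63, 2.63]. Speed limits (rad/s): [2.22, 2.22, 3.01, 3.01, 3.14, 3.14, 3.14].

INTERFACE

Orientations are given as a unit quaternion [x, y, z, w].
In Python, from plant import observe, capture, hand_in, tcp_to_grasp gives the robot as it stands.
- The arm moves only by the shell command python3 -m crank 'ROWS'. ROWS is JSON, a list of rows, each a list of 3 entries, a list of its own where there are three numbers: the shift along the tool's x, y, z in m, then the turn, a rotation vector about the tool's x, y, z in rad, then the finger opening in m, from 0 to 0.0854. A call has exactly 5 rows; each row is the pose to reach, as a shift and turn from the pose commanded when the call began, along the tool's axes at that moment; what a row does not reach only later rows make up. A row lasts 1/12 s, in which the tool goes at most 41.7 mm and 7.16 degrees, less where a joint would pass 70% of its speed; a pose out of reach is approached as far as the arm can. A call with a gripper value outside its range is refused whole. The fingers move at their own pace and stop on an object; the grip force is fixed at half the most. Time passes only in rows, so rows that repeat a pose let the fingers close, or fill a call up. It gives the time, the measured TCP pose, the force and the opening at its end, in the units of the state.
- observe(): the state, without advancing time (a new reading comes with each control period).
- capture(name): name is "side" or "top"; returns a dict with "frame" (420x560x3 uint8, red, green, blue), "range_z" (420x560 float32, mm along the optical axis (not along the pixel's ray), 0 where there is no reading), "fovy" (degrees; the focal length in pixels is half the picture's height over the tangent of half this angle, whatever the lens; pixels are square), "cx", "cy" (the principal point, pixels), "extrinsics" (4x4, takes a point from camera to world coordinates). Camera axes: x right, y down, z forward; pixel columns grow to the right and rows downward; lengths in mm; the calibration is good to about 2 mm. A picture is of the moment at which its call begins.
- hand_in(): hands the job in, once; it reports no verdict.
The state is a dict: "clock": time; "joint_pos": joint angles; "joint_vel": joint speeds; "tau": joint torques, N m; "position": TCP position; "ee_rot": TCP orientation; "contact_force": force on the tool from outside, world axes, zero at the start; "torque": the same for the moment, N m; "width": opening from 0.0 (shut) to 1.0 (fully open).
Only numpy, scipy, OpenCV 4.12 (cv2) and the standard library are available. Lean on these libraries where they do the work, as an engineer would, in place of code of your own. Each camera call takes 0.05 s, during which the arm holds its last target.

TASK

Lay the chocolate tablet, moulded squares up, fully down in the pocket of the hinged flipper plate, then swing the plate by its handle pin all the way over so that the tablet drops squares-down into the fixed nest on the other side. Swing the empty plate all the way back to where it was, let go, leave the tablet lying flat in the nest, and do not push the other things on the table about.

Things in the scene. Friction and masses are not known exactly. Their poses are not given: they have to be found in the camera images.
- tablet_center (a point): Centre (half-way up) of a loose dark-brown chocolate tablet, 46 mm (its x) x 64 mm (its y) x 12 mm thick (its z), about 50 g. z points out of the face with 2 x 3 raised squares; it starts on the table with that face up, at any yaw, left or right of the flipper (an irregular chocolate piece lies on the other side). Half a turn about z makes no difference.
- hinge_axis (a point): Point on the hinge axis, mid-length, 50 mm above the table, on the flipper's fixed base (74 x 170 mm, grey plastic and aluminium). x runs along the axis, and the handle pin sticks out to -x; +y points to where the plate lies at the start, -y to the fixed nest; z up. Bearing cheeks at x = +-32 to 37 mm stand 9 mm above the axis.
- pocket_floor (a point): Centre of the pocket floor in the hinged grey plate (63 x 83 mm). At the start z is up, x along the hinge, y away from it; 43 mm above the table, 35 mm from the axis. Pocket about 50 (x) x 69 (y) mm, walls 7 mm high leaning out as a lead-in (hinge side upright); a seated tablet stands 5 mm proud, centre 6 mm above the floor. The +-x sides are open over the middle 34 mm of y for fingers.
- nest_floor (a point): Centre of the floor of the fixed nest across the hinge (35 mm from the axis, 43 mm above the table), shaped like the pocket, x along the hinge, z up. A tablet flat in it has its centre 6 mm above this point. Past upright the tablet topples out of the plate like a turned page into this nest; the last part of the plate's swing pushes it home.
- handle_pin (a point): Middle of the black sleeve (11 mm diameter, 46 mm long) of the round handle pin, fixed near the plate's free edge, parallel to the hinge axis, 70 mm to the -x side of the plate's middle. At the start it is 70 mm from the axis in +y and 9.5 mm below it (40 mm above the table, free space below). It moves on a circle about the hinge axis and may turn within a grip.
- plate (a joint): Angle of the flipper plate: 0 = lying open at home, pocket up; 1.57 = upright; 3.14 = swung right over, pocket down on the nest. Lightly damped hinge with little friction and no spring; the plate (0.16 kg) falls slowly to the nearer side if let go.
- bark_a: Loose irregular piece of chocolate, about 52 x 48 x 12 mm, not to be used; origin at the centre of its underside.
- bark_5: Loose irregular piece of chocolate, about 48 x 46 x 12 mm, behind the flipper, not to be used; origin at the centre of its underside.
- tape_roll: Loose roll of blue tape lying flat, 100 mm across, 24 mm high, not to be used; origin at the centre of its underside.
Things that resemble listed ones, but are neither listed nor needed, are in the scene too. Leave any green look-alike of the part that bears tablet_center alone. Of the things that look like the part that bears hinge_axis, the larger one is meant.

How it is judged:
By the outcome, as a careful person would: the job done as asked, in the order asked, and still so for the second after the job is handed in, with the robot touching nothing.
It also fails if it takes over 72 s, if anything falls off the work surface, if the arm or the gripper's body presses on something with over 40 N, if the wrist force passes 120 N, or if a joint passes its speed limit or range.

## Working session

There is one attempt and no reset: what is moved stays moved. The work goes in short steps, Python scripts to look and compute and a shell command to move; the robot and the scene stay as the last step left them, time stands still between calls to the robot, and variables do not carry over. Pictures are saved under pics/ and viewed, and the job is handed in when it is done.

```bash
ls; mkdir -p pics; cat > h.py <<'E'
import numpy as np, cv2, json
from plant import observe, capture, tcp_to_grasp
def snap(n,tag):
    c=capture(n); np.savez(f'pics/{tag}.npz',**{k:np.asarray(v) for k,v in c.items()})
    cv2.imwrite(f'pics/{tag}.png',cv2.cvtColor(c['frame'],cv2.COLOR_RGB2BGR)); return c
def load(tag): 
    return dict(np.load(f'pics/{tag}.npz'))
def K(c):
    f=210/np.tan(np.radians(float(c['fovy']))/2); return f,float(c['cx']),float(c['cy'])
def pts(c):
    f,cx,cy=K(c); z=c['range_z'].astype(float); v,u=np.mgrid[0:z.shape[0],0:z.shape[1]]
    P=np.stack([(u-cx)/f*z,(v-cy)/f*z,z,np.ones_like(z)],-1)@np.array(c['extrinsics']).T
    P=P[...,:3]; P[z==0]=np.nan; return P
def ray(c,u,v,h):
    f,cx,cy=K(c);E=np.array(c['extrinsics']);d=E[:3,:3]@np.array([(u-cx)/f,(v-cy)/f,1]);o=E[:3,3]
    return o+d*(h-o[2])/d[2]
def proj(c,p):
    f,cx,cy=K(c);q=np.linalg.inv(np.array(c['extrinsics']))@np.append(p,1);return q[0]/q[2]*f+cx,q[1]/q[2]*f+cy
E
python3 - <<'E'
from h import *
for n in('top','side'):
    c=snap(n,n+'0');print(n,K(c),np.round(c['extrinsics'],3).tolist())
print(observe(),tcp_to_grasp)
E
```

```text
pics
top (np.float64(451.2137039680838), 284.0456584749087, 205.61928251958568) [[-0.018, -0.987, 0.159, 357.043], [-1.0, 0.02, 0.014, -24.573], [-0.017, -0.159, -0.987, 1216.026], [0.0, 0.0, 0.0, 1.0]]
side (np.float64(496.4615265372756), 277.45612959254163, 209.59044053923958) [[-0.89, -0.175, 0.422, -141.672], [-0.457, 0.344, -0.821, 1325.691], [-0.001, -0.923, -0.386, 667.787], [0.0, 0.0, 0.0, 1.0]]
{'clock': 0.1, 'joint_pos': array([ 1.09031078,  0.60010178, -0.00254021,  1.600044  ,  0.00177895,
        0.94290818, -0.07978926]), 'joint_vel': array([ 0.00018883, -0.00049799, -0.00016019, -0.00369485, -0.00103942,
        0.00150013, -0.00065735]), 'tau': array([ 5.83653353e-03, -7.77989531e+01,  1.56954613e+00, -2.58627695e+01,
        1.25833470e-02,  5.51911871e-03,  3.92922107e-05]), 'position': array([ 284.7973728 , -666.53341963,  403.86433495]), 'ee_rot': array([ 9.79683087e-01,  2.00550534e-01, -2.04539147e-04, -7.00271692e-04]), 'contact_force': array([ 0.36017027,  0.51464314, -0.13048478]), 'torque': array([-0.00479733,  0.03466588, -0.00740148]), 'width': 0.9968607811733253} 154.70000000000002
```

View pics/top0.png

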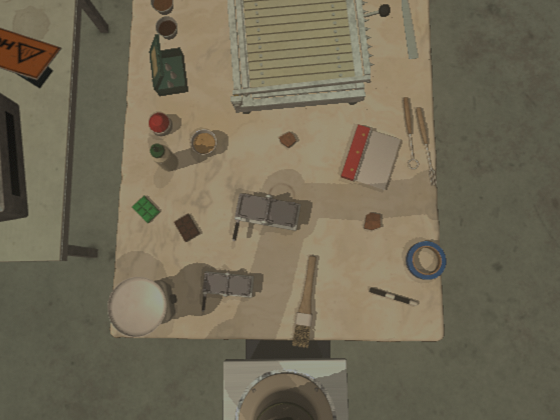

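View pics/side0.png

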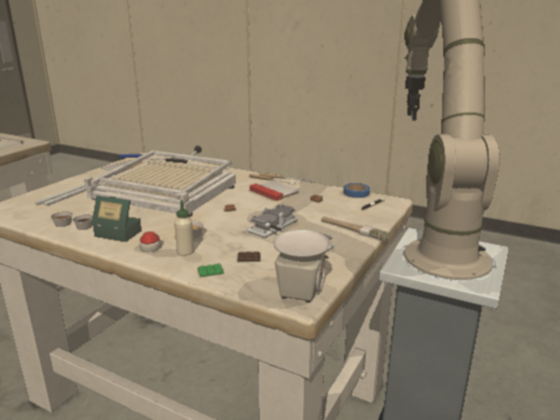

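The top view shows the tablet candidates: brown at (187,227) and green at (146,209). The brown one fits. The flipper candidates are at (267,210), which is larger, and (229,283), which is smaller, so the larger one is meant. I'll confirm both in an enlarged crop.

```bash
python3 - <<'E'
from h import *
im=cv2.imread('pics/top0.png')
cv2.imwrite('pics/top0c.png',cv2.resize(im[170:310,130:330],None,fx=4,fy=4,interpolation=cv2.INTER_CUBIC))
c=load('top0');P=pts(c)
for u,v in[(187,227),(146,209),(253,208),(284,210),(236,232),(229,283),(200,240)]:print(u,v,P[v,u].round(1))
z=P[...,2];m=np.clip(z,0,80);m=np.nan_to_num(m)
cv2.imwrite('pics/top0z.png',cv2.resize((m[170:310,130:330]*3).astype(np.uint8),None,fx=4,fy=4,interpolation=cv2.INTER_NEAREST))
E
```

```text
187 227 [499.2 255.9   6.9]
146 209 [550.  367.2  11.9]
253 208 [541.1  73.4  48.1]
284 210 [535.1  -7.8  41.7]
236 232 [478.7 118.1  48.4]
229 283 [348.1 138.1  34.2]
200 240 [463.5 220.6   5. ]
```

View pics/top0c.png

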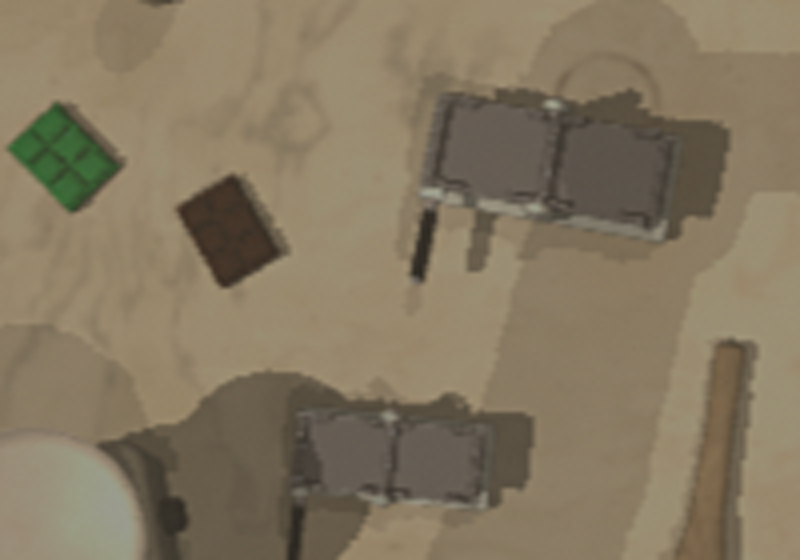

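View pics/top0z.png

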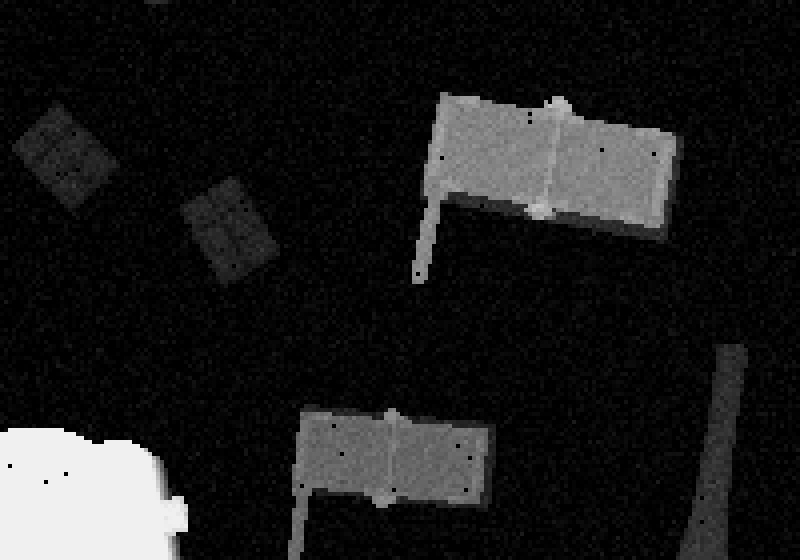

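```bash
cat > meas.py <<'E'
from h import *
def tablet(c,box,hue=None,h=12):
    u0,u1,v0,v1=box
    im=c['frame'][v0:v1,u0:u1].astype(int)
    m=((im.sum(2)<230)&(im[...,0]-im[...,2]>8)).astype(np.uint8)
    m=cv2.morphologyEx(m,cv2.MORPH_CLOSE,np.ones((3,3)))
    big=max(cv2.findContours(m,cv2.RETR_EXTERNAL,cv2.CHAIN_APPROX_NONE)[0],key=cv2.contourArea)
    p=np.array([ray(c,u+u0,v+v0,h)[:2] for u,v in big[:,0]],np.float32)
    return cv2.minAreaRect(p)
E
python3 - <<'E'
from meas import *
c=load('top0');P=pts(c)
print('tab colour',tablet(c,(168,208,208,248)))
g=P[205:250,165:215].reshape(-1,3);s=g[(g[:,2]>4)&(g[:,2]<20)]
# cluster restricted
s=s[(np.abs(s[:,0]-500)<50)&(np.abs(s[:,1]-256)<50)]
s2=g[(g[:,2]>7)&(g[:,2]<20)]
print('depth',len(s2),cv2.minAreaRect(s2[:,:2].astype(np.float32)),np.median(s2,0))
g=P[185:245,225:305].reshape(-1,3);m=(g[:,2]>25)
s=g[m&(g[:,2]<75)]
body=s[s[:,0]>495]
print('flip',cv2.minAreaRect(body[:,:2].astype(np.float32)))
for lo,hi in((52,75),):
    q=s[s[:,2]>lo]
    q2=q[q[:,1]<60]; q2=q2[q2[:,1]>20];print(q2.round(0).tolist())
h=(body[:,2]);print(np.percentile(h,[5,50,95]))
pin=s[s[:,0]<488];print('pin',len(pin),pin.mean(0),np.polyfit(pin[:,0],pin[:,1],1),pin[:,0].min(),pin[:,2].max())
# black sleeve colour
im=c['frame'].astype(int);mm=(im.sum(2)<120);mm[:, :225]=0;mm[:,245:]=0;mm[:215]=0;mm[245:]=0
v,u=np.nonzero(mm);print('sleeve px',len(u),u.mean(),v.mean(),v.min(),v.max(),ray(c,u.mean(),v.mean(),43))
E
```

```text
tab colour ((497.9319763183594, 255.193115234375), (65.07743072509766, 46.51619338989258), 30.27796173095703)
depth 358 ((513.449951171875, 267.54925537109375), (105.09590148925781, 50.00812530517578), 37.664493560791016) [498.268883   255.54531229  11.47084682]
flip ((532.7586669921875, 37.49648666381836), (162.5238494873047, 88.26280975341797), 84.91339111328125)
[[576.0, 33.0, 54.0], [576.0, 31.0, 54.0], [576.0, 28.0, 57.0], [574.0, 39.0, 53.0], [573.0, 33.0, 59.0], [572.0, 30.0, 63.0], [572.0, 28.0, 63.0], [574.0, 25.0, 54.0], [571.0, 39.0, 54.0], [569.0, 35.0, 65.0], [570.0, 33.0, 58.0], [570.0, 30.0, 59.0], [570.0, 28.0, 58.0], [570.0, 25.0, 58.0], [570.0, 23.0, 57.0], [569.0, 31.0, 53.0], [567.0, 28.0, 60.0], [568.0, 25.0, 58.0], [568.0, 23.0, 58.0], [566.0, 39.0, 52.0], [566.0, 36.0, 52.0], [566.0, 33.0, 53.0], [565.0, 31.0, 57.0], [565.0, 28.0, 57.0], [563.0, 31.0, 53.0], [563.0, 28.0, 55.0], [563.0, 20.0, 54.0], [561.0, 23.0, 53.0], [561.0, 20.0, 52.0], [555.0, 31.0, 53.0], [548.0, 34.0, 52.0], [539.0, 34.0, 53.0], [537.0, 36.0, 53.0], [534.0, 36.0, 53.0], [534.0, 34.0, 55.
[... 249 characters left out ...]
61.0], [504.0, 44.0, 66.0], [504.0, 41.0, 63.0], [505.0, 39.0, 58.0], [503.0, 52.0, 54.0], [503.0, 50.0, 55.0], [502.0, 47.0, 64.0], [502.0, 44.0, 57.0], [502.0, 42.0, 60.0], [502.0, 39.0, 57.0], [502.0, 37.0, 58.0], [500.0, 47.0, 52.0], [500.0, 45.0, 53.0], [500.0, 39.0, 57.0], [500.0, 37.0, 54.0], [498.0, 45.0, 54.0], [497.0, 42.0, 58.0]]
[40.3753468  44.74620602 52.65737467]
pin 48 [473.25176909 120.54371894  45.52551121] [-1.96415811e-01  2.13497849e+02] 458.25735589836256 51.12167534093419<stdin>:20: RuntimeWarning: Mean of empty slice.
  ret = ret.dtype.type(ret / rcount)
Traceback (most recent call last):
ValueError: zero-size array to reduction operation minimum which has no identity
```

```bash
python3 - <<'E'
from h import *
im=cv2.imread('pics/top0.png')
o=cv2.resize(im[185:245,228:308],None,fx=10,fy=10,interpolation=cv2.INTER_CUBIC)
o=cv2.convertScaleAbs(o,alpha=1.6)
for k in range(0,80,10):cv2.putText(o,str(228+k),(k*10,10),0,.4,(0,255,255),1);cv2.line(o,(k*10,0),(k*10,600),(0,120,120),1)
for k in range(0,60,10):cv2.putText(o,str(185+k),(0,k*10+12),0,.4,(0,255,255),1);cv2.line(o,(0,k*10),(800,k*10),(0,120,120),1)
cv2.imwrite('pics/flip.png',o)
E
```

```text
(no output)
```

View pics/flip.png

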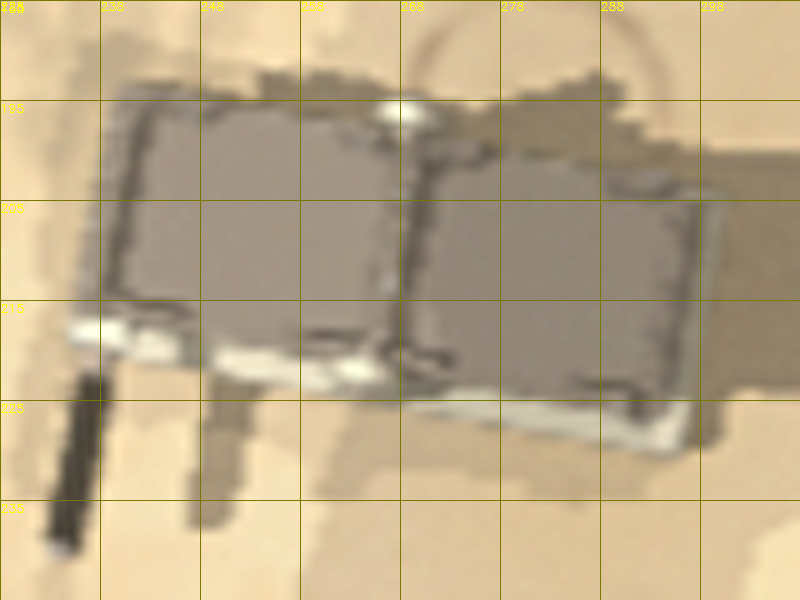

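```bash
python3 - <<'E'
from h import *
c=load('top0')
def w(X,Y,h): return ray(c,228+(X+.5)/10-.5,185+(Y+.5)/10-.5,h)[:2]
A={'TL':(118,82,50),'BL':(75,325,50),'TR':(722,190,50),'BR':(688,440,50),'ch1':(402,110,57),'ch2':(357,368,57),'pinT':(95,375,40),'pinB':(60,545,40),'pinC':(78,460,40)}
W={k:w(*v) for k,v in A.items()}
for k,v in W.items():print(k,v.round(1))
d=lambda a,b:W[b]-W[a]
for a,b in(('BL','TL'),('BR','TR'),('ch2','ch1'),('pinB','pinT')):
    e=d(a,b);print(a,b,np.degrees(np.arctan2(e[1],e[0])).round(1),np.linalg.norm(e).round(1))
e=d('TR','TL');print('y',np.degrees(np.arctan2(-e[0],e[1])),np.linalg.norm(e))
cv=(W['ch1']+W['ch2'])/2
for yaw in(-10,-11,-12):
    t=np.radians(yaw);R=np.array([[np.cos(t),-np.sin(t)],[np.sin(t),np.cos(t)]])
    print(yaw,'pinC rel',R.T@(W['pinC']-cv),'TL',R.T@(W['TL']-cv),'BL',R.T@(W['BL']-cv),'TR',R.T@(W['TR']-cv),'BR',R.T@(W['BR']-cv))
print(cv)
E
```

```text
TL [582.2 108.9]
BL [517.8 120.3]
TR [550.  -49.4]
BR [484.5 -39. ]
ch1 [571.8  33.8]
ch2 [504.1  46.3]
pinT [505.8 116.3]
pinB [461.2 125.5]
pinC [483.5 120.8]
BL TL -10.0 65.4
BR TR -9.0 66.4
ch2 ch1 -10.5 68.8
pinB pinT -11.7 45.5
y -11.474606538316186 161.57115266244332
-10 pinC rel [-67.69625193  70.05716582] TL [31.58069766 75.50827455] BL [-33.78408689  75.55077534] TR [ 27.42284208 -86.00937034] BR [-38.95257497 -87.18729323]
-11 pinC rel [-68.9086076   68.86503327] TL [30.25808667 76.04793344] BL [-35.09748425  74.94965497] TR [ 28.91973594 -85.51767611] BR [-37.42501423 -87.85383035]
-12 pinC rel [-70.09997303  67.65192377] TL [28.92625878 76.5644274 ] BL [-36.40019058  74.32570422] TR [ 30.40782057 -84.99993237] BR [-35.88605346 -88.49360635]
[537.95844389  40.05079413]
```

```bash
cat > go.py <<'E'
import sys
from h import *
from scipy.spatial.transform import Rotation as R
# go.py x y z yaw(deg of tool y) : from measured pose to tool-down target -> shift,turn
def rel(x,y,z,yaw,s=None):
    s=s or observe(); r=R.from_quat(s['ee_rot'])
    t=np.radians(yaw); ty=np.array([np.cos(t),np.sin(t),0]);tz=np.array([0,0,-1.]);tx=np.cross(ty,tz)
    T=R.from_matrix(np.stack([tx,ty,tz],1))
    return r.inv().apply(np.array([x,y,z])-s['position'])/1000,(r.inv()*T).as_rotvec()
if __name__=='__main__':
    s=observe();r=R.from_quat(s['ee_rot']).as_matrix()
    print('t %.2f pos'%s['clock'],s['position'].round(1),'yaw %.1f tz'%np.degrees(np.arctan2(r[1,1],r[0,1])),r[:,2].round(3),'F',s['contact_force'].round(1),'w %.3f'%s['width'])
    a=list(map(float,sys.argv[1:]))
    if a:
        d,w=rel(*a); print('shift',d.round(4),'turn',w.round(3),'dist',np.linalg.norm(d).round(3))
E
python3 go.py 480 -200 330 -59.7
```

```text
t 0.10 pos [ 284.8 -666.5  403.9] yaw -66.9 tz [-0.001  0.001 -1.   ] F [ 0.4  0.5 -0.1] w 0.997
shift [ 0.3628 -0.3522  0.0743] turn [-0.001  0.    -0.125] dist 0.511
```

```bash
python3 -m crank '[[[0.029,-0.028,0.006],[0,0,-0.025],0.085],[[0.058,-0.056,0.012],[0,0,-0.05],0.075],[[0.087,-0.084,0.018],[0,0,-0.075],0.064],[[0.116,-0.112,0.024],[0,0,-0.1],0.064],[[0.145,-0.14,0.03],[0,0,-0.125],0.064]]'; python3 go.py 480 -150 340 -59.7
```

```text
clock: 0.52
position: [363.4, -479.1, 374.2]
ee_rot: [0.965, 0.262, -0.0, -0.0]
contact_force: [-0.4, -0.3, -0.2]
width: 0.748
t 0.52 pos [ 363.4 -479.1  374.2] yaw -59.7 tz [-0.  0. -1.] F [-0.4 -0.3 -0.2] w 0.748
shift [ 0.2669 -0.2251  0.0343] turn [-0.     0.     0.001] dist 0.351
```

```bash
python3 -m crank '[[[0.031,-0.027,0.004],[0,0,0],0.064],[[0.062,-0.053,0.008],[0,0,0],0.064],[[0.093,-0.079,0.012],[0,0,0],0.064],[[0.124,-0.105,0.016],[0,0,0],0.064],[[0.155,-0.131,0.02],[0,0,0],0.064]]'
python3 go.py 498 255 300 -59.7
```

```text
clock: 0.93
position: [431.1, -287.8, 354.4]
ee_rot: [0.965, 0.261, -0.0, -0.0]
contact_force: [1.0, 0.5, 0.3]
width: 0.749
t 0.93 pos [ 431.1 -287.8  354.4] yaw -59.7 tz [-0.  0. -1.] F [1.  0.5 0.3] w 0.749
shift [ 0.3315 -0.435   0.0545] turn [-0.  0. -0.] dist 0.55
```

```bash
python3 -m crank '[[[0.022,-0.029,0.002],[0,0,0],0.064],[[0.044,-0.058,0.005],[0,0,0],0.064],[[0.066,-0.087,0.008],[0,0,0],0.064],[[0.088,-0.116,0.011],[0,0,0],0.064],[[0.11,-0.145,0.014],[0,0,0],0.064]]'
python3 -m crank '[[[0.022,-0.029,0.002],[0,0,0],0.064],[[0.044,-0.058,0.005],[0,0,0],0.064],[[0.066,-0.087,0.008],[0,0,0],0.064],[[0.088,-0.116,0.011],[0,0,0],0.064],[[0.11,-0.145,0.014],[0,0,0],0.064]]'
python3 go.py 498 255 280 -59.7
```

```text
clock: 1.35
position: [452.6, -107.3, 340.5]
ee_rot: [0.965, 0.261, -0.0, -0.0]
contact_force: [1.2, 0.4, -0.1]
width: 0.749
clock: 1.77
position: [474.4, 73.5, 326.4]
ee_rot: [0.965, 0.261, -0.0, 0.0]
contact_force: [1.1, -0.4, 0.2]
width: 0.752
t 1.77 pos [474.4  73.5 326.4] yaw -59.7 tz [-0. -0. -1.] F [ 1.1 -0.4  0.2] w 0.752
shift [ 0.1119 -0.1448  0.0464] turn [-0.  0.  0.] dist 0.189
```

```bash
python3 -m crank '[[[0.022,-0.029,0.008],[0,0,0],0.064],[[0.045,-0.058,0.017],[0,0,0],0.064],[[0.067,-0.087,0.026],[0,0,0],0.064],[[0.09,-0.116,0.036],[0,0,0],0.064],[[0.112,-0.145,0.046],[0,0,0],0.064]]'
python3 - <<'E'
from h import *
c=snap('top','top1');snap('side','side1')
a=cv2.imread('pics/top1.png')[170:290,120:280];b=cv2.imread('pics/side1.png')[100:300,180:380]
cv2.imwrite('pics/p1.png',np.hstack([cv2.resize(a,(480,360)),cv2.resize(b,(320,360))]))
E
python3 go.py 498 255 173 -59.7
```

```text
clock: 2.18
position: [498.1, 255.4, 280.0]
ee_rot: [0.965, 0.261, -0.0, 0.0]
contact_force: [0.2, -0.7, 0.0]
width: 0.75
t 2.28 pos [497.6 260.1 279. ] yaw -59.2 tz [-0.001  0.003 -1.   ] F [-0.1 -0.5  0. ] w 0.747
shift [-0.0023  0.0049  0.106 ] turn [-0.003 -0.001  0.008] dist 0.106
```

View pics/p1.png

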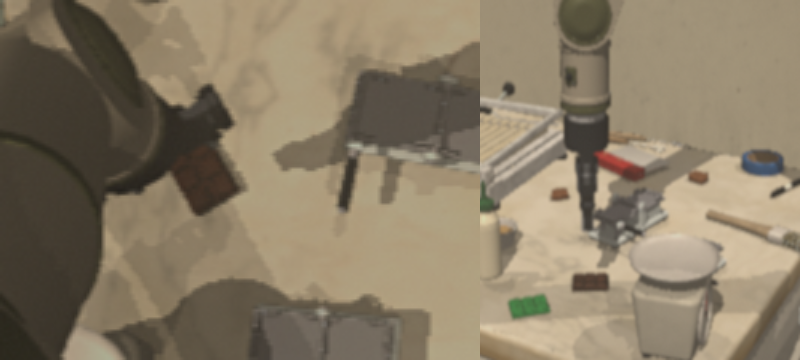

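```bash
python3 -m crank '[[[-0.001,0.003,0.02],[0,0,0.004],0.064],[[-0.002,0.005,0.04],[0,0,0.008],0.064],[[-0.002,0.005,0.06],[0,0,0.008],0.064],[[-0.002,0.005,0.06],[0,0,0.008],0.064],[[-0.002,0.005,0.06],[0,0,0.008],0.064]]'
python3 go.py 498 255.3 173 -59.7
```

```text
clock: 2.7
position: [498.6, 247.6, 220.0]
ee_rot: [0.966, 0.257, -0.001, 0.0]
contact_force: [0.5, 0.1, 0.3]
width: 0.752
t 2.70 pos [498.6 247.6 220. ] yaw -60.2 tz [-0.002 -0.001 -1.   ] F [0.5 0.1 0.3] w 0.752
shift [ 0.0034 -0.007   0.047 ] turn [ 0.     0.003 -0.008] dist 0.048
```

```bash
python3 -m crank '[[[0,0,0],[0,0,0],0.064],[[0,0,0],[0,0,0],0.064],[[0,0,0],[0,0,0],0.064],[[0,0,0],[0,0,0],0.064],[[0,0,0],[0,0,0],0.064]]'
python3 go.py 498 255.3 173 -59.7
```

```text
clock: 3.12
position: [499.0, 248.2, 221.3]
ee_rot: [0.966, 0.257, 0.0, -0.0]
contact_force: [-0.5, -0.2, -0.5]
width: 0.75
t 3.12 pos [499.  248.2 221.3] yaw -60.2 tz [ 0.001  0.001 -1.   ] F [-0.5 -0.2 -0.5] w 0.750
shift [ 0.0026 -0.0067  0.0483] turn [-0.    -0.001 -0.008] dist 0.049
```

```bash
python3 -m crank '[[[0.0015,-0.004,0.012],[0,0,-0.004],0.064],[[0.0026,-0.0067,0.024],[0,0,-0.008],0.064],[[0.0026,-0.0067,0.036],[0,0,-0.008],0.064],[[0.0026,-0.0067,0.0435],[0,0,-0.008],0.064],[[0.0026,-0.0067,0.0435],[0,0,-0.008],0.064]]'
python3 -m crank '[[[0,0,0],[0,0,0],0.064],[[0,0,0],[0,0,0],0.064],[[0,0,0.002],[0,0,0],0.064],[[0,0,0.004],[0,0,0],0.064],[[0,0,0.004],[0,0,0],0.064]]'
python3 go.py 498 255.3 173 -59.7
python3 - <<'E'
from h import *
snap('top','top2');snap('side','side2')
a=cv2.imread('pics/top2.png')[170:290,120:280];b=cv2.imread('pics/side2.png')[180:280,200:300]
cv2.imwrite('pics/p2.png',np.hstack([cv2.resize(a,(440,330)),cv2.resize(b,(330,330),interpolation=cv2.INTER_CUBIC)]))
E
```

```text
clock: 3.53
position: [497.2, 255.0, 174.7]
ee_rot: [0.965, 0.262, -0.002, 0.001]
contact_force: [0.5, -0.3, 0.3]
width: 0.751
clock: 3.95
position: [497.9, 255.2, 173.2]
ee_rot: [0.965, 0.261, 0.0, -0.0]
contact_force: [-0.0, -0.4, 0.1]
width: 0.754
t 3.95 pos [497.9 255.2 173.2] yaw -59.7 tz [ 0.  0. -1.] F [-0.  -0.4  0.1] w 0.754
shift [ 0.0002 -0.0001  0.0002] turn [-0. -0. -0.] dist 0.0
```

View pics/p2.png

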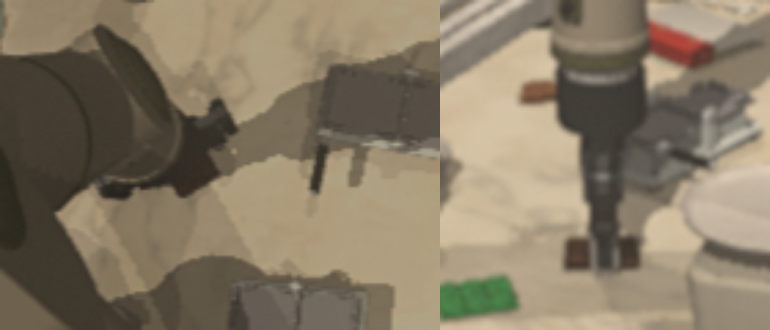

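The side view shows the finger centred on the tablet's long side, so I'll close.

```bash
python3 -m crank '[[[0,0,0],[0,0,0],0.055],[[0,0,0],[0,0,0],0.048],[[0,0,0],[0,0,0],0.04],[[0,0,0],[0,0,0],0.035],[[0,0,0],[0,0,0],0.035]]'
python3 -m crank '[[[0,0,0],[0,0,0],0.035],[[0,0,0],[0,0,0],0.035],[[0,0,-0.02],[0,0,0],0.035],[[0,0,-0.05],[0,0,0],0.035],[[0,0,-0.08],[0,0,0],0.035]]'
python3 go.py 545 74 280 -10.8
```

```text
clock: 4.47
position: [497.8, 255.2, 173.7]
ee_rot: [0.965, 0.261, 0.0, -0.0]
contact_force: [-0.7, -0.9, 6.3]
width: 0.515
clock: 4.88
position: [497.4, 255.0, 253.4]
ee_rot: [0.965, 0.261, -0.001, 0.0]
contact_force: [-0.3, 0.1, -0.0]
width: 0.52
t 4.88 pos [497.4 255.  253.4] yaw -59.7 tz [-0.002 -0.001 -1.   ] F [-0.3  0.1 -0. ] w 0.520
shift [-0.0503  0.1803 -0.0265] turn [-0.001  0.002 -0.853] dist 0.189
```

```bash
python3 -m crank '[[[-0.006,0.02,-0.018],[0,0,-0.1],0.035],[[-0.012,0.04,-0.022],[0,0,-0.2],0.035],[[-0.018,0.06,-0.0265],[0,0,-0.3],0.035],[[-0.024,0.08,-0.0265],[0,0,-0.4],0.035],[[-0.03,0.1,-0.0265],[0,0,-0.5],0.035]]'
python3 go.py 544.6 73.8 280 -10.8
```

```text
clock: 5.3
position: [522.4, 152.8, 280.3]
ee_rot: [0.869, 0.494, 0.0, 0.0]
contact_force: [-0.3, -0.9, -1.4]
width: 0.516
t 5.30 pos [522.4 152.8 280.3] yaw -30.8 tz [ 0.001  0.    -1.   ] F [-0.3 -0.9 -1.4] w 0.516
shift [-0.0566  0.0594  0.0003] turn [ 0.001 -0.    -0.348] dist 0.082
```

```bash
python3 -m crank '[[[-0.014,0.015,0],[0,0,-0.09],0.035],[[-0.028,0.03,0],[0,0,-0.18],0.035],[[-0.042,0.044,0],[0,0,-0.27],0.035],[[-0.053,0.056,0],[0,0,-0.348],0.035],[[-0.0566,0.0594,0],[0,0,-0.348],0.035]]'
python3 -m crank '[[[0,0,0],[0,0,0],0.035],[[0,0,0],[0,0,0],0.035],[[0,0,0],[0,0,0],0.035],[[0,0,0],[0,0,0],0.035],[[0,0,0],[0,0,0],0.035]]'
python3 go.py 544.6 73.8 230 -10.8
python3 - <<'E'
from h import *
snap('top','top3');snap('side','side3')
a=cv2.imread('pics/top3.png')[170:270,190:310];b=cv2.imread('pics/side3.png')[160:260,220:320]
cv2.imwrite('pics/p3.png',np.hstack([cv2.resize(a,(420,350)),cv2.resize(b,(350,350),interpolation=cv2.INTER_CUBIC)]))
E
```

```text
clock: 5.72
position: [544.6, 71.4, 279.6]
ee_rot: [0.772, 0.635, -0.0, 0.0]
contact_force: [-0.3, 0.2, -0.3]
width: 0.517
clock: 6.13
position: [543.8, 75.8, 279.7]
ee_rot: [0.772, 0.636, 0.0, -0.0]
contact_force: [-0.2, 0.4, -0.6]
width: 0.52
t 6.13 pos [543.8  75.8 279.7] yaw -11.0 tz [-0.  0. -1.] F [-0.2  0.4 -0.6] w 0.520
shift [-0.0018  0.0011  0.0497] turn [-0.    -0.    -0.004] dist 0.05
```

View pics/p3.png

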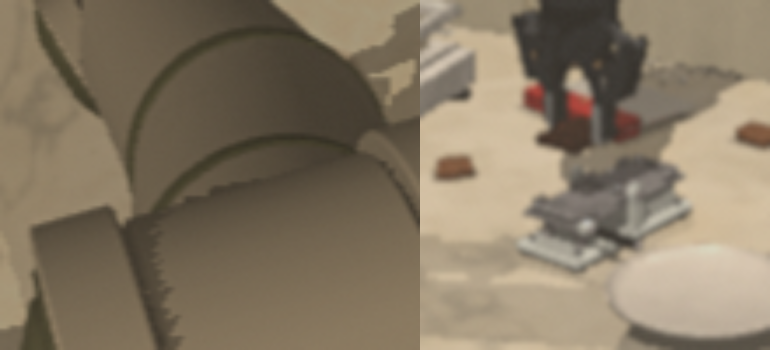

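```bash
python3 -m crank '[[[-0.001,0.0005,0.015],[0,0,-0.004],0.035],[[-0.0018,0.001,0.03],[0,0,-0.004],0.035],[[-0.0018,0.001,0.0475],[0,0,-0.004],0.035],[[-0.0018,0.001,0.0475],[0,0,-0.004],0.035],[[-0.0018,0.001,0.0475],[0,0,-0.004],0.035]]'
python3 -m crank '[[[0,0,0],[0,0,0],0.035],[[0,0,0],[0,0,0],0.035],[[0,0,0],[0,0,0],0.035],[[0,0,0],[0,0,0],0.035],[[0,0,0],[0,0,0],0.035]]'
python3 go.py 544.6 73.8 222 -10.8
python3 - <<'E'
from h import *
snap('side','side4')
b=cv2.imread('pics/side4.png')[185:245,230:310]
cv2.imwrite('pics/p4.png',cv2.resize(b,(800,600),interpolation=cv2.INTER_CUBIC))
E
```

```text
clock: 6.65
position: [544.4, 73.0, 231.7]
ee_rot: [0.771, 0.637, -0.001, -0.0]
contact_force: [0.1, -0.2, -0.2]
width: 0.517
clock: 7.07
position: [544.8, 72.6, 232.7]
ee_rot: [0.771, 0.637, 0.0, 0.0]
contact_force: [0.3, -0.4, -0.3]
width: 0.519
t 7.07 pos [544.8  72.6 232.7] yaw -10.9 tz [ 0.001  0.    -1.   ] F [ 0.3 -0.4 -0.3] w 0.519
shift [ 0.0012 -0.0004  0.0107] turn [ 0.001 -0.    -0.002] dist 0.011
```

View pics/p4.png

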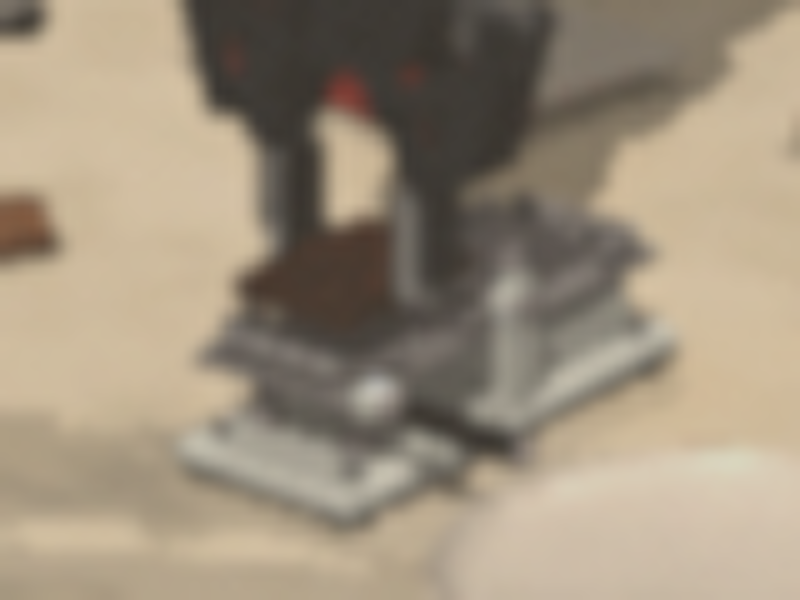

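```bash
python3 - <<'E'
from h import *
c=load('side4');t=np.radians(-10.8);ex=np.array([np.cos(t),np.sin(t)]);ey=np.array([-ex[1],ex[0]])
C=np.array([538,39.4])
def pr(n,xy,z):
    u,v=proj(c,np.append(xy,z));print(n,round((u-230+.5)*10-.5),round((v-185+.5)*10-.5))
T=np.array([544.8,72.6])
for a in(-1,1):
  for b in(-1,1):
    pr(f'tab{a}{b} top',T+a*23*ex+b*32*ey,70.5)
    pr(f'tab{a}{b} bot',T+a*23*ex+b*32*ey,59)
    pr(f'plate{a}{b}',C+a*31.5*ex+(35+b*41.5)*ey,50)
pr('pin end',C-93*ex+70*ey,40.5)
E
```

```text
tab-1-1 top 479 236
tab-1-1 bot 479 270
plate-1-1 518 295
tab-11 top 350 300
tab-11 bot 350 334
plate-11 351 380
tab1-1 top 365 202
tab1-1 bot 366 235
plate1-1 363 247
tab11 top 235 264
tab11 bot 235 298
plate11 194 329
pin end 525 454
```

```bash
python3 -m crank '[[[0.0006,0,0.003],[0,0,0],0.035],[[0.0012,0,0.006],[0,0,0],0.035],[[0.0012,0,0.009],[0,0,0],0.035],[[0.0012,0,0.0115],[0,0,0],0.035],[[0.0012,0,0.0115],[0,0,0],0.035]]'
python3 go.py 544.6 73.8 217 -10.8
```

```text
clock: 7.53
position: [544.8, 73.7, 219.9]
ee_rot: [0.771, 0.637, -0.001, -0.0]
contact_force: [-0.4, -0.8, 0.2]
width: 0.52
t 7.53 pos [544.8  73.7 219.9] yaw -10.9 tz [-0.001 -0.    -1.   ] F [-0.4 -0.8  0.2] w 0.520
shift [ 0.0001 -0.0002  0.0029] turn [-0.001  0.001 -0.001] dist 0.003
```

```bash
python3 -m crank '[[[0,0,0.0005],[0,0,0],0.035],[[0,0,0.001],[0,0,0],0.035],[[0,0,0.0015],[0,0,0],0.035],[[0,0,0.002],[0,0,0],0.035],[[0,0,0.002],[0,0,0],0.035]]'
python3 go.py 544.6 73.8 217 -10.8
```

```text
clock: 7.95
position: [544.9, 73.5, 218.7]
ee_rot: [0.771, 0.637, -0.0, 0.0]
contact_force: [-0.7, -2.4, 1.2]
width: 0.519
t 7.95 pos [544.9  73.5 218.7] yaw -10.9 tz [-0. -0. -1.] F [-0.7 -2.4  1.2] w 0.519
shift [ 0.0003 -0.0003  0.0017] turn [-0.     0.    -0.002] dist 0.002
```

```bash
python3 -m crank '[[[-0.0004,0,0],[0,0,0],0.035],[[-0.0008,0,0.0005],[0,0,0],0.035],[[-0.001,0,0.001],[0,0,0],0.035],[[-0.001,0,0.0015],[0,0,0],0.035],[[-0.001,0,0.0018],[0,0,0],0.035]]'
python3 go.py 544.6 73.8 217 -10.8
```

```text
clock: 8.37
position: [544.7, 72.8, 216.8]
ee_rot: [0.771, 0.637, -0.0, -0.0]
contact_force: [0.3, -0.8, -0.2]
width: 0.516
t 8.37 pos [544.7  72.8 216.8] yaw -10.9 tz [-0. -0. -1.] F [ 0.3 -0.8 -0.2] w 0.516
shift [ 0.001  -0.0003 -0.0002] turn [-0.     0.    -0.002] dist 0.001
```

Force is near zero at seated height, so I'll lower slightly to touch, then release gently.

```bash
python3 -m crank '[[[0,0,0.0005],[0,0,0],0.035],[[0,0,0.001],[0,0,0],0.035],[[0,0,0.001],[0,0,0],0.035],[[0,0,0.001],[0,0,0],0.05],[[0,0,0.001],[0,0,0],0.056]]'
python3 -m crank '[[[0,0,0],[0,0,0],0.056],[[0,0,0],[0,0,0],0.058],[[0,0,-0.015],[0,0,0],0.058],[[0,0,-0.04],[0,0,0],0.06],[[0,0,-0.08],[0,0,0],0.06]]'
python3 go.py 480 121 300 79.2
```

```text
clock: 8.78
position: [544.8, 73.1, 215.9]
ee_rot: [0.771, 0.637, 0.0, -0.0]
contact_force: [-0.4, -0.4, 0.1]
width: 0.656
clock: 9.2
position: [544.0, 72.9, 294.0]
ee_rot: [0.771, 0.637, -0.002, -0.002]
contact_force: [0.3, -0.3, 0.7]
width: 0.704
t 9.20 pos [544.   72.9 294. ] yaw -10.8 tz [-0.006 -0.001 -1.   ] F [ 0.3 -0.3  0.7] w 0.704
shift [ 0.0352 -0.0719 -0.0056] turn [-0.006 -0.003 -1.572] dist 0.08
```

```bash
python3 -m crank '[[[0.003,-0.01,0],[0,0,-0.12],0.06],[[0.006,-0.02,0],[0,0,-0.24],0.06],[[0.009,-0.03,0],[0,0,-0.36],0.06],[[0.012,-0.04,0],[0,0,-0.48],0.06],[[0.015,-0.05,0],[0,0,-0.6],0.06]]'
python3 -m crank '[[[0.009,-0.01,0],[0,0,-0.12],0.06],[[0.018,-0.02,0],[0,0,-0.24],0.055],[[0.027,-0.03,0],[0,0,-0.36],0.05],[[0.036,-0.04,0],[0,0,-0.48],0.045],[[0.045,-0.05,0],[0,0,-0.6],0.04]]'
python3 go.py 482.6 120.8 300 79.2
python3 - <<'E'
from h import *
snap('top','top5');snap('side','side5')
a=cv2.imread('pics/top5.png')[170:270,190:310];b=cv2.imread('pics/side5.png')[175:250,230:305]
cv2.imwrite('pics/p5.png',np.hstack([cv2.resize(a,(360,300)),cv2.resize(b,(400,300),interpolation=cv2.INTER_CUBIC)]))
E
```

```text
clock: 9.62
position: [498.0, 97.2, 295.9]
ee_rot: [0.546, 0.838, 0.0, 0.0]
contact_force: [1.1, -0.2, 0.7]
width: 0.704
clock: 10.03
position: [434.0, 118.5, 295.8]
ee_rot: [0.274, 0.962, 0.0, -0.0]
contact_force: [0.9, -0.5, -0.0]
width: 0.472
t 10.03 pos [434.  118.5 295.8] yaw 58.2 tz [-0.  0. -1.] F [ 0.9 -0.5 -0. ] w 0.472
shift [-0.04    0.0275 -0.0042] turn [ 0.    -0.    -0.366] dist 0.049
```

View pics/p5.png

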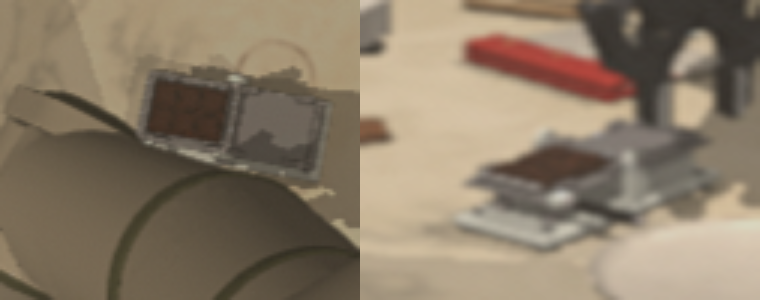

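The tablet sits inside the pocket with its rim visible all round. I'll check that it's flat with depth, then go to the pin.

```bash
python3 - <<'E'
from meas import *
c=load('top5')
P=pts(c);g=P[197:214,240:266].reshape(-1,3);im=c['frame'][197:214,240:266].reshape(-1,3).astype(int)
m=(im.sum(1)<230)&(im[:,0]-im[:,2]>8)&(g[:,2]>35);g=g[m]
A=np.c_[g[:,:2]-g[:,:2].mean(0),np.ones(len(g))];s=np.linalg.lstsq(A,g[:,2],rcond=None)[0];print(len(g),s,g.mean(0))
print(tablet(c,(232,275,188,222),h=55))
E
```

```text
407 [-3.37505345e-02  4.82372412e-03  5.37420072e+01] [546.70651101  74.94685783  53.74200725]
((538.8159790039062, 72.6544189453125), (109.64141082763672, 65.98102569580078), 88.84659576416016)
```

```bash
python3 -m crank '[[[-0.01,0.007,0],[0,0,-0.1],0.04],[[-0.02,0.014,0.01],[0,0,-0.2],0.035],[[-0.03,0.021,0.02],[0,0,-0.3],0.03],[[-0.04,0.0275,0.03],[0,0,-0.366],0.03],[[-0.04,0.0275,0.04],[0,0,-0.366],0.03]]'
python3 -m crank '[[[0,0,0],[0,0,0],0.03],[[0,0,0],[0,0,0],0.03],[[0,0,0],[0,0,0],0.03],[[0,0,0],[0,0,0],0.03],[[0,0,0],[0,0,0],0.03]]'
python3 go.py 482.6 120.8 195.5 79.2
```

```text
clock: 10.55
position: [486.1, 120.0, 255.1]
ee_rot: [0.098, 0.995, 0.001, 0.001]
contact_force: [1.2, 1.2, -0.6]
width: 0.347
clock: 10.97
position: [483.1, 120.4, 256.5]
ee_rot: [0.098, 0.995, 0.0, 0.0]
contact_force: [-0.5, -0.4, 0.3]
width: 0.351
t 10.97 pos [483.1 120.4 256.5] yaw 78.8 tz [ 0.001 -0.    -1.   ] F [-0.5 -0.4  0.3] w 0.351
shift [0.0007 0.0003 0.061 ] turn [ 0.     0.001 -0.007] dist 0.061
```

```bash
python3 -m crank '[[[0.0007,0.0003,0.015],[0,0,-0.007],0.03],[[0.0007,0.0003,0.03],[0,0,-0.007],0.03],[[0.0007,0.0003,0.045],[0,0,-0.007],0.03],[[0.0007,0.0003,0.06],[0,0,-0.007],0.03],[[0.0007,0.0003,0.06],[0,0,-0.007],0.03]]'
python3 -m crank '[[[0,0,0],[0,0,0],0.03],[[0,0,0],[0,0,0],0.03],[[0,0,0],[0,0,0],0.025],[[0,0,0],[0,0,0],0.02],[[0,0,0],[0,0,0],0.02]]'
python3 go.py 482.6 120.8 195.5 79.2
python3 - <<'E'
from h import *
snap('side','side6')
b=cv2.imread('pics/side6.png')[175:250,230:330]
cv2.imwrite('pics/p6.png',cv2.resize(b,(800,600),interpolation=cv2.INTER_CUBIC))
E
```

```text
clock: 11.38
position: [482.1, 120.8, 194.5]
ee_rot: [0.094, 0.996, -0.0, -0.001]
contact_force: [-0.4, -0.2, -0.9]
width: 0.353
clock: 11.8
position: [482.7, 120.6, 196.5]
ee_rot: [0.094, 0.996, 0.0, 0.0]
contact_force: [-0.9, 0.0, -0.5]
width: 0.23
t 11.80 pos [482.7 120.6 196.5] yaw 79.2 tz [ 0.001  0.    -1.   ] F [-0.9  0.  -0.5] w 0.230
shift [0.0002 0.0001 0.001 ] turn [0.    0.001 0.   ] dist 0.001
```

View pics/p6.png

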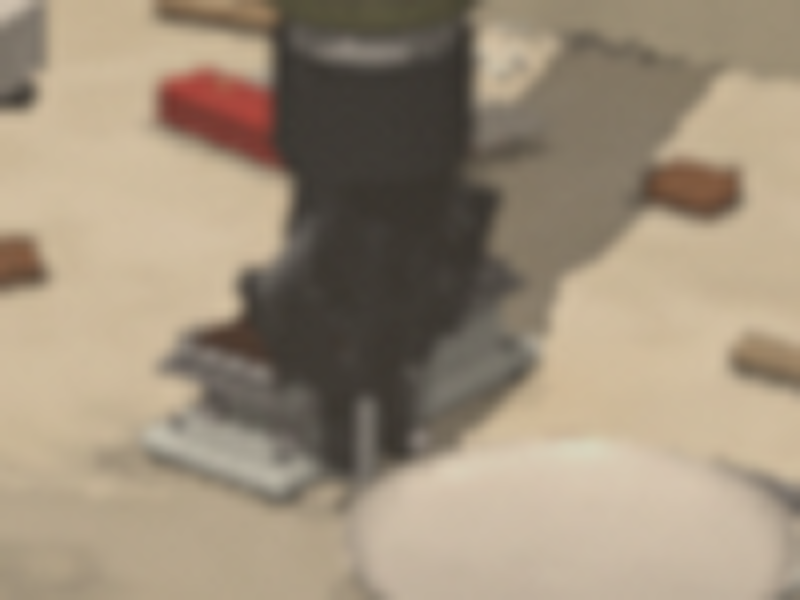

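```bash
python3 -m crank '[[[0,0,0],[0,0,0],0.015],[[0,0,0],[0,0,0],0.005],[[0,0,0],[0,0,0],0.0],[[0,0,0],[0,0,0],0.0],[[0,0,0],[0,0,0],0.0]]'
python3 go.py 482.6 120.8 195.5 79.2
python3 - <<'E'
import numpy as np
f=lambda t:np.array([70*np.cos(t)+9.5*np.sin(t),-9.5*np.cos(t)+70*np.sin(t)])
for a in range(0,180,20):
    print(a,[[round(float(v),1) for v in (f(np.radians(a+4*k))-f(np.radians(a)))*[1,-1]] for k in range(1,6)])
E
```

```text
clock: 12.27
position: [482.7, 121.0, 196.2]
ee_rot: [0.094, 0.996, 0.0, 0.0]
contact_force: [0.2, 1.0, 6.3]
width: 0.106
t 12.27 pos [482.7 121.  196.2] yaw 79.2 tz [ 0.001  0.    -1.   ] F [0.2 1.  6.3] w 0.106
shift [ 0.     -0.0002  0.0007] turn [0.001 0.001 0.001] dist 0.001
0 [[0.5, -4.9], [0.6, -9.8], [0.4, -14.8], [-0.1, -19.7], [-1.0, -24.5]]
20 [[-1.2, -4.8], [-2.8, -9.5], [-4.6, -14.0], [-6.8, -18.4], [-9.3, -22.7]]
40 [[-2.8, -4.1], [-5.8, -7.9], [-9.1, -11.6], [-12.7, -15.0], [-16.5, -18.2]]
60 [[-4.0, -2.9], [-8.2, -5.5], [-12.6, -7.8], [-17.1, -9.8], [-21.7, -11.4]]
80 [[-4.7, -1.3], [-9.6, -2.3], [-14.5, -3.0], [-19.4, -3.3], [-24.3, -3.3]]
100 [[-4.9, 0.4], [-9.8, 1.1], [-14.6, 2.1], [-19.3, 3.5], [-24.0, 5.2]]
120 [[-4.5, 2.0], [-8.8, 4.4], [-13.0, 7.0], [-17.0, 9.9], [-20.7, 13.1]]
140 [[-3.5, 3.4], [-6.8, 7.1], [-9.8, 11.0], [-12.6, 15.1], [-15.0, 19.4]]
160 [[-2.1, 4.4], [-4.0, 9.0], [-5.5, 13.7], [-6.6, 18.5], [-7.5, 23.4]]
```

```bash
python3 -m crank '[[[0,0.0005,-0.0049],[0,0,0],0],[[0,0.0006,-0.0098],[0,0,0],0],[[0,0.0004,-0.0148],[0,0,0],0],[[0,-0.0001,-0.0197],[0,0,0],0],[[0,-0.001,-0.0245],[0,0,0],0]]'
python3 go.py 482.6 120.8 195.5 79.2
python3 - <<'E'
from h import *
snap('side','side7')
b=cv2.imread('pics/side7.png')[175:250,230:330]
cv2.imwrite('pics/p7.png',cv2.resize(b,(800,600),interpolation=cv2.INTER_CUBIC))
E
```

```text
clock: 12.68
position: [482.5, 120.2, 220.9]
ee_rot: [0.094, 0.996, 0.001, 0.0]
contact_force: [1.5, 4.8, -2.0]
width: 0.102
t 12.68 pos [482.5 120.2 220.9] yaw 79.3 tz [ 0.     0.001 -1.   ] F [ 1.5  4.8 -2. ] w 0.102
shift [0.     0.0006 0.0254] turn [0.001 0.    0.001] dist 0.025
```

View pics/p7.png

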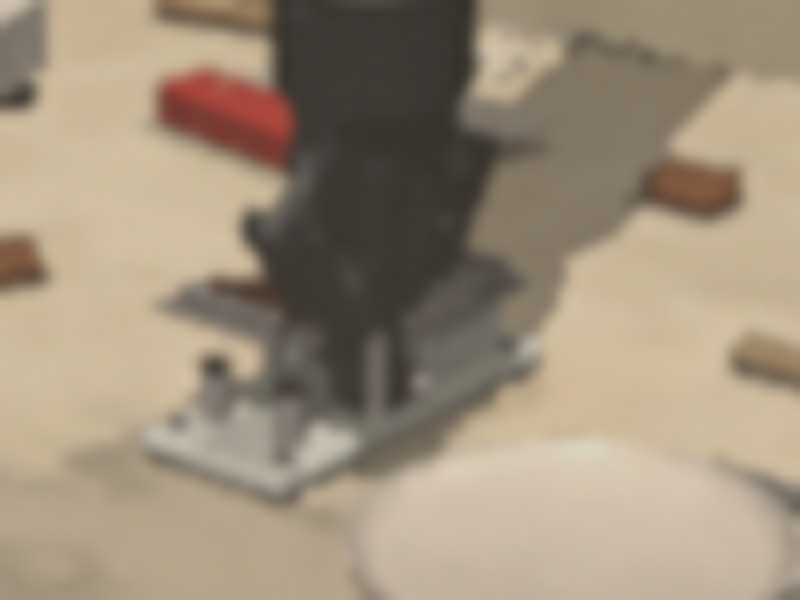

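The plate lifts with the tablet seated and low forces, so I'll carry on swinging.

```bash
python3 -m crank '[[[0,-0.0012,-0.0048],[0,0,0],0],[[0,-0.0028,-0.0095],[0,0,0],0],[[0,-0.0046,-0.014],[0,0,0],0],[[0,-0.0068,-0.0184],[0,0,0],0],[[0,-0.0093,-0.0227],[0,0,0],0]]'
python3 -m crank '[[[0,-0.0028,-0.0041],[0,0,0],0],[[0,-0.0058,-0.0079],[0,0,0],0],[[0,-0.0091,-0.0116],[0,0,0],0],[[0,-0.0127,-0.015],[0,0,0],0],[[0,-0.0165,-0.0182],[0,0,0],0]]'
python3 go.py 482.6 120.8 195.5 79.2
```

```text
clock: 13.15
position: [480.8, 112.0, 243.8]
ee_rot: [0.093, 0.996, 0.002, 0.001]
contact_force: [1.6, 9.0, 0.5]
width: 0.102
clock: 13.57
position: [477.7, 97.5, 262.8]
ee_rot: [0.092, 0.996, 0.004, 0.001]
contact_force: [-1.9, 16.0, 6.4]
width: 0.102
t 13.57 pos [477.7  97.5 262.8] yaw 79.4 tz [ 0.003  0.007 -1.   ] F [-1.9 16.   6.4] w 0.102
shift [-0.0004  0.0233  0.0675] turn [0.007 0.002 0.004] dist 0.071
```

```bash
python3 -m crank '[[[0,-0.0037,-0.0034],[0,0,0],0],[[0,-0.0077,-0.0065],[0,0,0],0],[[0,-0.0119,-0.009],[0,0,0],0],[[0,-0.0164,-0.011],[0,0,0],0],[[0,-0.021,-0.0126],[0,0,0],0]]'
python3 go.py 482.6 120.8 195.5 79.2
python3 - <<'E'
from h import *
snap('side','side8')
b=cv2.imread('pics/side8.png')[145:250,230:370]
cv2.imwrite('pics/p8.png',cv2.resize(b,(800,600),interpolation=cv2.INTER_CUBIC))
E
```

```text
clock: 13.98
position: [473.8, 77.9, 276.1]
ee_rot: [0.092, 0.996, 0.004, 0.002]
contact_force: [-2.3, 9.0, 14.2]
width: 0.105
t 13.98 pos [473.8  77.9 276.1] yaw 79.5 tz [ 0.005  0.008 -1.   ] F [-2.3  9.  14.2] w 0.105
shift [-0.0006  0.0431  0.081 ] turn [0.009 0.003 0.005] dist 0.092
```

View pics/p8.png

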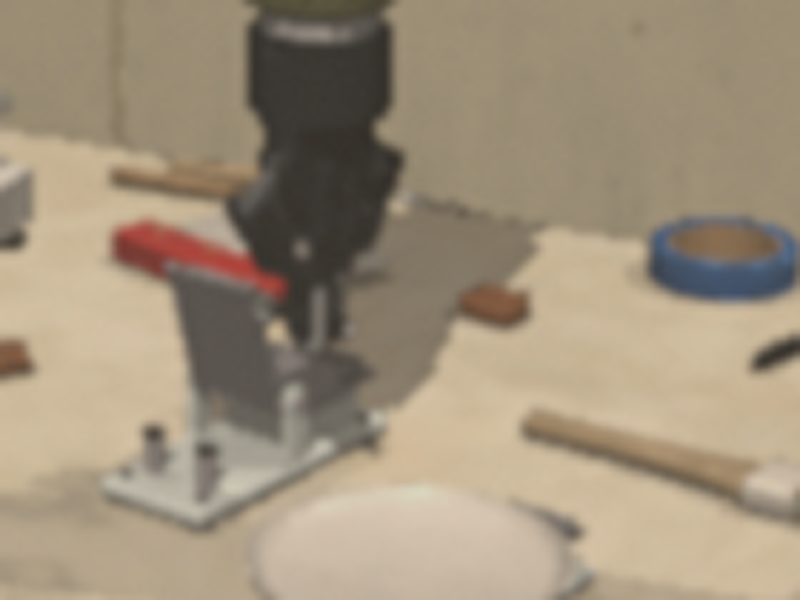

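```bash
python3 -m crank '[[[0,-0.0047,-0.0018],[0,0,0],0],[[0,-0.0096,-0.0033],[0,0,0],0],[[0,-0.0145,-0.0042],[0,0,0],0],[[0,-0.0194,-0.0048],[0,0,0],0],[[0,-0.0243,-0.0048],[0,0,0],0]]'
python3 go.py 482.6 120.8 195.5 79.2
```

```text
clock: 14.45
position: [468.6, 50.7, 279.7]
ee_rot: [0.093, 0.996, 0.001, 0.0]
contact_force: [-1.0, 1.8, -1.2]
width: 0.102
t 14.45 pos [468.6  50.7 279.7] yaw 79.3 tz [ 0.001  0.001 -1.   ] F [-1.   1.8 -1.2] w 0.102
shift [-0.0007  0.0713  0.0843] turn [0.001 0.001 0.002] dist 0.11
```

```bash
python3 -m crank '[[[0,-0.0049,0.0004],[0,0,0],0],[[0,-0.0098,0.0011],[0,0,0],0],[[0,-0.0146,0.0021],[0,0,0],0],[[0,-0.0193,0.0035],[0,0,0],0],[[0,-0.024,0.0052],[0,0,0],0]]'
python3 go.py 482.6 120.8 195.5 79.2
python3 - <<'E'
from h import *
snap('side','side9')
b=cv2.imread('pics/side9.png')[145:250,230:370]
cv2.imwrite('pics/p9.png',cv2.resize(b,(800,600),interpolation=cv2.INTER_CUBIC))
E
```

```text
clock: 14.87
position: [464.4, 26.1, 273.7]
ee_rot: [0.094, 0.996, -0.0, 0.0]
contact_force: [-0.1, 4.5, -4.3]
width: 0.1
t 14.87 pos [464.4  26.1 273.7] yaw 79.2 tz [ 0. -0. -1.] F [-0.1  4.5 -4.3] w 0.100
shift [-0.0002  0.0965  0.0782] turn [-0.     0.     0.001] dist 0.124
```

View pics/p9.png

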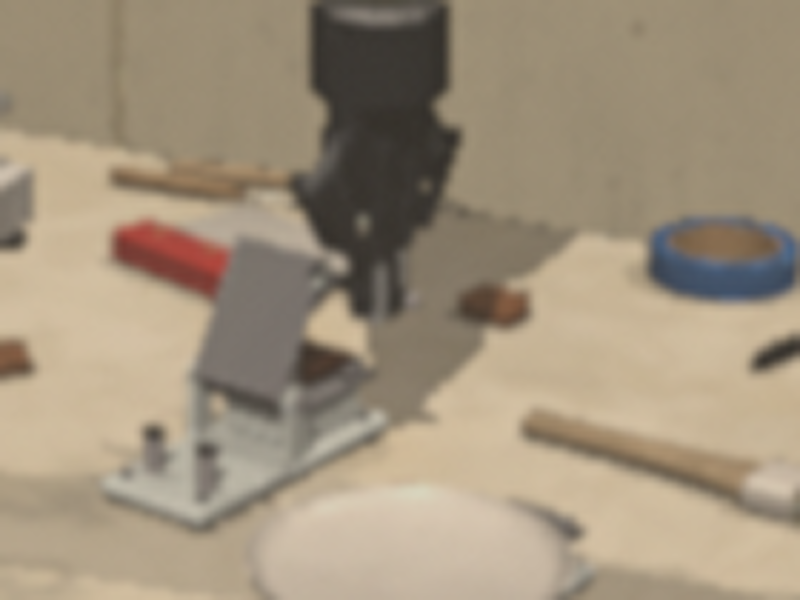

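The tablet has toppled towards the nest, so I'll continue over, watching forces.

```bash
python3 -m crank '[[[0,-0.0045,0.002],[0,0,0],0],[[0,-0.0088,0.0044],[0,0,0],0],[[0,-0.013,0.007],[0,0,0],0],[[0,-0.017,0.0099],[0,0,0],0],[[0,-0.0207,0.0131],[0,0,0],0]]'
python3 -m crank '[[[0,-0.0035,0.0034],[0,0,0],0],[[0,-0.0068,0.0071],[0,0,0],0],[[0,-0.0098,0.011],[0,0,0],0],[[0,-0.0126,0.0151],[0,0,0],0],[[0,-0.015,0.0194],[0,0,0],0]]'
python3 go.py 482.6 120.8 195.5 79.2
python3 - <<'E'
from h import *
snap('side','side10')
b=cv2.imread('pics/side10.png')[145:250,230:370]
cv2.imwrite('pics/p10.png',cv2.resize(b,(800,600),interpolation=cv2.INTER_CUBIC))
E
```

```text
clock: 15.33
position: [460.5, 6.4, 260.0]
ee_rot: [0.093, 0.996, 0.001, -0.0]
contact_force: [-1.4, 7.8, 0.5]
width: 0.101
clock: 15.75
position: [457.7, -8.5, 240.6]
ee_rot: [0.093, 0.996, 0.001, -0.0]
contact_force: [0.2, 6.9, -1.0]
width: 0.101
t 15.75 pos [457.7  -8.5 240.6] yaw 79.3 tz [-0.     0.001 -1.   ] F [ 0.2  6.9 -1. ] w 0.101
shift [-0.0004  0.1316  0.0453] turn [ 0.001 -0.     0.001] dist 0.139
```

View pics/p10.png

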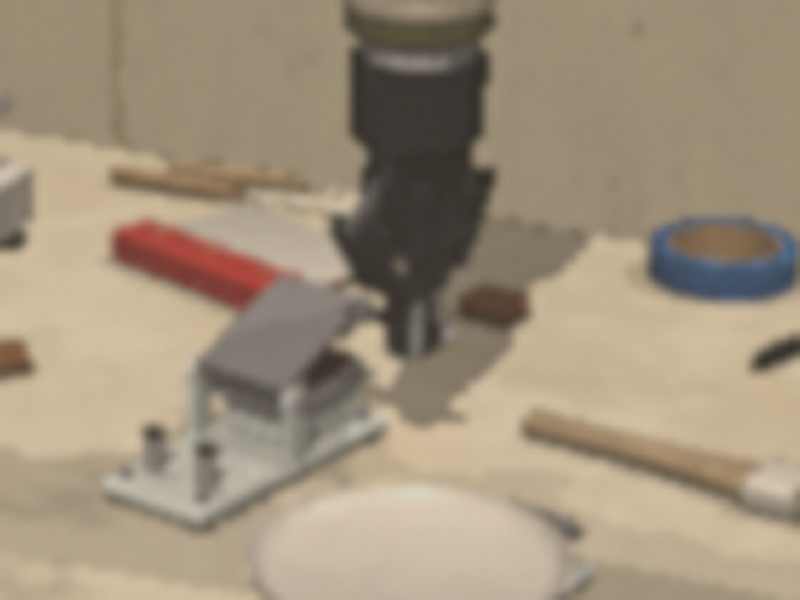

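```bash
python3 -m crank '[[[0,-0.0021,0.0044],[0,0,0],0],[[0,-0.0036,0.009],[0,0,0],0],[[0,-0.0049,0.0137],[0,0,0],0],[[0,-0.0058,0.0185],[0,0,0],0],[[0,-0.0063,0.0225],[0,0,0],0]]'
python3 go.py 482.6 120.8 195.5 79.2
```

```text
clock: 16.22
position: [456.4, -15.5, 217.9]
ee_rot: [0.094, 0.996, -0.001, -0.0]
contact_force: [-1.7, 1.1, 2.2]
width: 0.103
t 16.22 pos [456.4 -15.5 217.9] yaw 79.2 tz [-0.001 -0.001 -1.   ] F [-1.7  1.1  2.2] w 0.103
shift [-0.0003  0.1389  0.0222] turn [-0.001 -0.001  0.   ] dist 0.141
```

```bash
python3 -m crank '[[[0,0,0.001],[0,0,0],0],[[0,0,0.002],[0,0,0],0],[[0,0,0.003],[0,0,0],0],[[0,0,0.0035],[0,0,0],0],[[0,0,0.0035],[0,0,0],0]]'
python3 go.py 482.6 120.8 195.5 79.2
python3 - <<'E'
from h import *
snap('side','side11')
b=cv2.imread('pics/side11.png')[175:250,250:350]
cv2.imwrite('pics/p11.png',cv2.resize(b,(800,600),interpolation=cv2.INTER_CUBIC))
E
```

```text
clock: 16.63
position: [456.3, -15.7, 214.9]
ee_rot: [0.094, 0.996, -0.001, -0.0]
contact_force: [-2.5, -3.5, 3.6]
width: 0.102
t 16.63 pos [456.3 -15.7 214.9] yaw 79.2 tz [-0.001 -0.002 -1.   ] F [-2.5 -3.5  3.6] w 0.102
shift [-0.0002  0.1391  0.0191] turn [-0.002 -0.001 -0.   ] dist 0.14
```

View pics/p11.png

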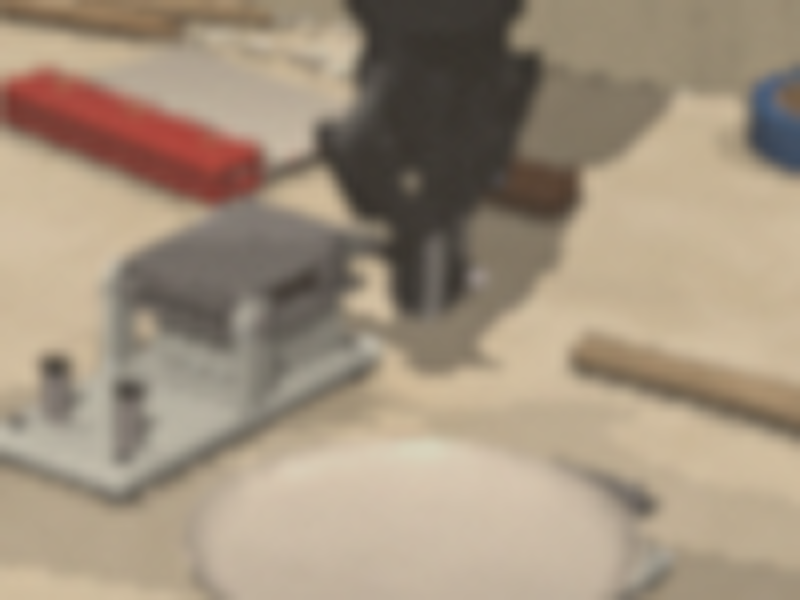

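```bash
python3 -m crank '[[[0,0,0.0005],[0,0,0],0],[[0,0,0.001],[0,0,0],0],[[0,0,0.0015],[0,0,0],0],[[0,0,0.002],[0,0,0],0],[[0,0,0.002],[0,0,0],0]]'
python3 go.py; python3 -m crank '[[[0,0,0.0005],[0,0,0],0],[[0,0,0.001],[0,0,0],0],[[0,0,0.0015],[0,0,0],0],[[0,0,0.002],[0,0,0],0],[[0,0,0.002],[0,0,0],0]]'
python3 go.py
```

```text
clock: 17.1
position: [456.2, -15.7, 213.7]
ee_rot: [0.094, 0.996, -0.001, 0.0]
contact_force: [-5.8, -4.7, 20.5]
width: 0.101
t 17.10 pos [456.2 -15.7 213.7] yaw 79.2 tz [-0.    -0.003 -1.   ] F [-5.8 -4.7 20.5] w 0.101
clock: 17.52
position: [456.1, -15.8, 212.6]
ee_rot: [0.094, 0.996, -0.002, 0.001]
contact_force: [-8.9, -5.5, 37.1]
width: 0.101
t 17.52 pos [456.1 -15.8 212.6] yaw 79.2 tz [ 0.001 -0.004 -1.   ] F [-8.9 -5.5 37.1] w 0.101
```

```bash
python3 -m crank '[[[0,0.0005,-0.006],[0,0,0],0],[[0,0.0018,-0.012],[0,0,0],0],[[0,0.0034,-0.0172],[0,0,0],0],[[0,0.0053,-0.022],[0,0,0],0],[[0,0.0074,-0.0264],[0,0,0],0]]'
python3 go.py 482.6 120.8 196.2 79.2
```

```text
clock: 17.93
position: [457.8, -9.0, 237.4]
ee_rot: [0.095, 0.996, -0.002, -0.001]
contact_force: [-0.3, -6.3, -4.2]
width: 0.101
t 17.93 pos [457.8  -9.  237.4] yaw 79.1 tz [-0.002 -0.003 -1.   ] F [-0.3 -6.3 -4.2] w 0.101
shift [1.000e-04 1.323e-01 4.070e-02] turn [-0.003 -0.001 -0.001] dist 0.138
```

```bash
python3 -m crank '[[[0,0.0022,-0.0043],[0,0,0],0],[[0,0.0049,-0.0085],[0,0,0],0],[[0,0.0078,-0.0125],[0,0,0],0],[[0,0.0111,-0.0163],[0,0,0],0],[[0,0.0145,-0.0199],[0,0,0],0]]'
python3 -m crank '[[[0,0.0037,-0.0033],[0,0,0],0],[[0,0.0077,-0.0064],[0,0,0],0],[[0,0.0119,-0.0092],[0,0,0],0],[[0,0.0162,-0.0117],[0,0,0],0],[[0,0.0207,-0.0138],[0,0,0],0]]'
python3 go.py 482.6 120.8 196.2 79.2
```

```text
clock: 18.35
position: [460.4, 4.6, 257.4]
ee_rot: [0.095, 0.995, -0.003, -0.001]
contact_force: [-1.9, -10.6, 2.3]
width: 0.099
clock: 18.77
position: [464.1, 23.7, 271.8]
ee_rot: [0.096, 0.995, -0.005, -0.001]
contact_force: [-4.5, -18.3, 24.3]
width: 0.105
t 18.77 pos [464.1  23.7 271.8] yaw 79.0 tz [-0.002 -0.009 -1.   ] F [ -4.5 -18.3  24.3] w 0.105
shift [0.0003 0.0996 0.0747] turn [-0.009 -0.001 -0.003] dist 0.124
```

```bash
python3 -m crank '[[[0,0.0042,-0.003],[0,0,0],0],[[0,0.0086,-0.0055],[0,0,0],0],[[0,0.0132,-0.0075],[0,0,0],0],[[0,0.0181,-0.0085],[0,0,0],0],[[0,0.023,-0.0089],[0,0,0],0]]'
python3 go.py 482.6 120.8 196.2 79.2
```

```text
clock: 19.18
position: [469.0, 49.0, 281.0]
ee_rot: [0.094, 0.996, -0.001, 0.0]
contact_force: [-4.0, -6.4, 18.6]
width: 0.098
t 19.18 pos [469.  49. 281.] yaw 79.2 tz [ 0.    -0.003 -1.   ] F [-4.  -6.4 18.6] w 0.098
shift [0.0002 0.0733 0.0846] turn [-0.003  0.001 -0.   ] dist 0.112
```

```bash
python3 -m crank '[[[0,0.0049,-0.001],[0,0,0],0],[[0,0.0098,-0.0014],[0,0,0],0],[[0,0.0147,-0.0008],[0,0,0],0],[[0,0.0196,0.0002],[0,0,0],0],[[0,0.0243,0.0015],[0,0,0],0]]'
python3 go.py 482.6 120.8 196.2 79.2
python3 - <<'E'
from h import *
snap('side','side12');
b=cv2.imread('pics/side12.png')[145:250,230:370]
cv2.imwrite('pics/p12.png',cv2.resize(b,(800,600),interpolation=cv2.INTER_CUBIC))
E
```

```text
clock: 19.6
position: [474.0, 73.6, 278.8]
ee_rot: [0.094, 0.996, -0.0, 0.0]
contact_force: [0.6, -3.6, 3.1]
width: 0.102
t 19.60 pos [474.   73.6 278.8] yaw 79.2 tz [ 0.001 -0.    -1.   ] F [ 0.6 -3.6  3.1] w 0.102
shift [0.0005 0.048  0.0826] turn [-0.     0.001  0.   ] dist 0.096
```

View pics/p12.png

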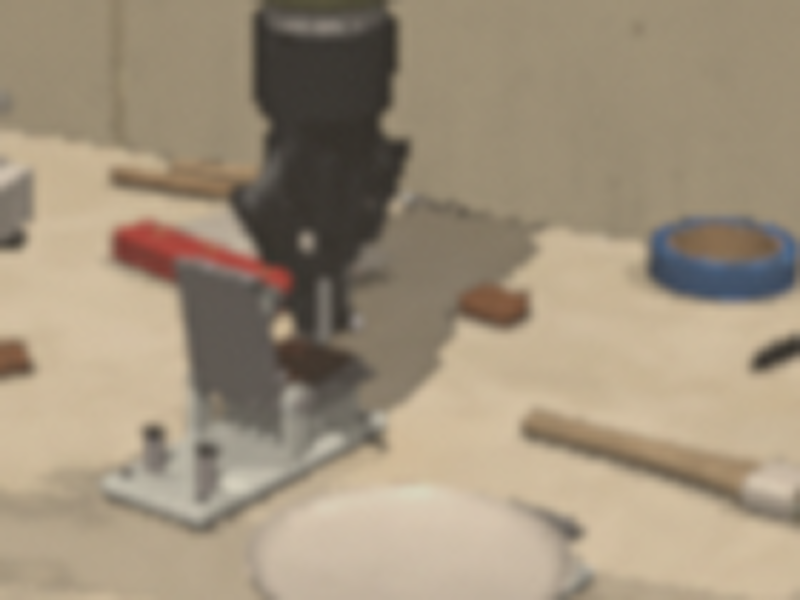

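```bash
python3 -m crank '[[[0,0.0046,0.0018],[0,0,0],0],[[0,0.0091,0.004],[0,0,0],0],[[0,0.0135,0.0066],[0,0,0],0],[[0,0.0177,0.0095],[0,0,0],0],[[0,0.0217,0.0127],[0,0,0],0]]'
python3 go.py 482.6 120.8 196.2 79.2
python3 -m crank '[[[0,0.0038,0.0034],[0,0,0],0],[[0,0.0074,0.007],[0,0,0],0],[[0,0.0107,0.0109],[0,0,0],0],[[0,0.0137,0.0149],[0,0,0],0],[[0,0.0165,0.0192],[0,0,0],0]]'
python3 go.py 482.6 120.8 196.2 79.2
```

```text
clock: 20.07
position: [478.2, 94.9, 265.6]
ee_rot: [0.094, 0.996, -0.0, 0.0]
contact_force: [3.8, -5.6, -4.7]
width: 0.105
t 20.07 pos [478.2  94.9 265.6] yaw 79.2 tz [ 0.001 -0.    -1.   ] F [ 3.8 -5.6 -4.7] w 0.105
shift [0.0006 0.0263 0.0694] turn [-0.     0.001  0.   ] dist 0.074
clock: 20.48
position: [481.2, 111.3, 246.3]
ee_rot: [0.094, 0.996, 0.0, 0.0]
contact_force: [-0.2, 1.6, 9.0]
width: 0.102
t 20.48 pos [481.2 111.3 246.3] yaw 79.2 tz [ 0.001  0.    -1.   ] F [-0.2  1.6  9. ] w 0.102
shift [0.0004 0.0095 0.0501] turn [0.    0.001 0.   ] dist 0.051
```

```bash
python3 -m crank '[[[0,0.0025,0.0044],[0,0,0],0],[[0,0.0047,0.009],[0,0,0],0],[[0,0.0066,0.0137],[0,0,0],0],[[0,0.0081,0.0185],[0,0,0],0],[[0,0.0093,0.0234],[0,0,0],0]]'
python3 -m crank '[[[0,0.0005,0.0048],[0,0,0],0],[[0,0.001,0.0097],[0,0,0],0],[[0,0.001,0.0147],[0,0,0],0],[[0,0.001,0.0196],[0,0,0],0],[[0,0.0005,0.0245],[0,0,0],0]]'
python3 go.py 482.6 120.8 196.2 79.2
```

```text
clock: 20.9
position: [482.8, 120.2, 222.7]
ee_rot: [0.094, 0.996, -0.0, 0.0]
contact_force: [5.1, -3.1, 5.8]
width: 0.101
clock: 21.32
position: [482.8, 121.0, 198.3]
ee_rot: [0.094, 0.996, 0.001, 0.0]
contact_force: [4.3, -0.1, -1.1]
width: 0.105
t 21.32 pos [482.8 121.  198.3] yaw 79.3 tz [ 0.001  0.001 -1.   ] F [ 4.3 -0.1 -1.1] w 0.105
shift [ 0.0001 -0.0003  0.0021] turn [0.001 0.    0.001] dist 0.002
```

Press down until the home stop is felt.

```bash
python3 -m crank '[[[0,0,0.001],[0,0,0],0],[[0,0,0.002],[0,0,0],0],[[0,0,0.003],[0,0,0],0],[[0,0,0.003],[0,0,0],0],[[0,0,0.003],[0,0,0],0]]'
python3 go.py; python3 -m crank '[[[0,0,0.0005],[0,0,0],0],[[0,0,0.001],[0,0,0],0],[[0,0,0.0015],[0,0,0],0],[[0,0,0.0015],[0,0,0],0],[[0,0,0.0015],[0,0,0],0]]'
python3 go.py
```

```text
clock: 21.73
position: [482.6, 121.0, 196.6]
ee_rot: [0.094, 0.996, 0.0, 0.001]
contact_force: [1.1, -2.3, 22.3]
width: 0.103
t 21.73 pos [482.6 121.  196.6] yaw 79.3 tz [ 0.002  0.    -1.   ] F [ 1.1 -2.3 22.3] w 0.103
clock: 22.15
position: [482.4, 121.1, 196.3]
ee_rot: [0.094, 0.996, 0.0, 0.002]
contact_force: [-1.9, -4.1, 42.2]
width: 0.101
t 22.15 pos [482.4 121.1 196.3] yaw 79.3 tz [ 0.003  0.    -1.   ] F [-1.9 -4.1 42.2] w 0.101
```

```bash
python3 -m crank '[[[0,0,-0.002],[0,0,0],0],[[0,0,-0.003],[0,0,0],0.01],[[0,0,-0.003],[0,0,0],0.02],[[0,0,-0.003],[0,0,0],0.03],[[0,0,-0.003],[0,0,0],0.03]]'
python3 -m crank '[[[0,0,0],[0,0,0],0.03],[[0,0,-0.01],[0,0,0],0.03],[[0,0,-0.03],[0,0,0],0.03],[[0,0,-0.06],[0,0,0],0.03],[[0,0,-0.09],[0,0,0],0.03]]'
python3 go.py 420 330 330 79.2
```

```text
clock: 22.57
position: [481.7, 120.6, 196.6]
ee_rot: [0.093, 0.996, -0.0, -0.001]
contact_force: [-0.4, 0.4, 0.9]
width: 0.349
clock: 22.98
position: [481.8, 120.7, 287.3]
ee_rot: [0.093, 0.996, -0.0, -0.002]
contact_force: [0.6, -0.3, -0.2]
width: 0.357
t 22.98 pos [481.8 120.7 287.3] yaw 79.3 tz [-0.003 -0.    -1.   ] F [ 0.6 -0.3 -0.2] w 0.357
shift [ 0.0997  0.1942 -0.0425] turn [-0.001 -0.003  0.002] dist 0.222
```

```bash
python3 -m crank '[[[0,0,-0.04],[0,0,0],0.03],[[0.005,-0.03,-0.06],[0,0,0],0.03],[[0.01,-0.065,-0.07],[0,0,0],0.03],[[0.015,-0.1,-0.07],[0,0,0],0.03],[[0.02,-0.14,-0.07],[0,0,0],0.03]]'
python3 -m crank '[[[0,-0.04,0],[0,0,0],0.03],[[0,-0.08,0],[0,0,0],0.03],[[0,-0.12,0],[0,0,0],0.03],[[0,-0.16,0],[0,0,0],0.03],[[0,-0.2,0],[0,0,0],0.03]]'
python3 -m crank '[[[0,-0.03,0],[0,0,0],0.03],[[0,-0.06,0],[0,0,0],0.03],[[0,-0.08,0],[0,0,0],0.03],[[0,-0.08,0],[0,0,0],0.03],[[0,-0.08,0],[0,0,0],0.03]]'
python3 - <<'E'
from h import *
c=snap('top','top13');snap('side','side13')
a=cv2.imread('pics/top13.png')[180:250,220:312];b=cv2.imread('pics/side13.png')[185:245,240:310]
cv2.imwrite('pics/p13.png',np.hstack([cv2.resize(a,(400,304),interpolation=cv2.INTER_CUBIC),cv2.resize(b,(354,304),interpolation=cv2.INTER_CUBIC)]))
P=pts(c);im=c['frame'].astype(int);m=(im.sum(2)<230)&(im[...,0]-im[...,2]>8)&(P[...,2]>35)
m[:, :262]=0;m[:,302:]=0;m[:190]=0;m[235:]=0
g=P[m];A=np.c_[g[:,:2]-g[:,:2].mean(0),np.ones(len(g))];s=np.linalg.lstsq(A,g[:,2],rcond=None)[0];print(len(g),s,g.mean(0))
h=[P[208,250,2],np.median(P[202:214,245:260,2])];print('plate floor z',h)
# expected nest centre
t=np.radians(-10.8);print('nest',np.array([538,39.4])-35*np.array([-np.sin(t),np.cos(t)]))
E
```

```text
clock: 23.4
position: [436.1, -13.7, 357.7]
ee_rot: [0.093, 0.996, 0.0, 0.001]
contact_force: [0.2, -1.3, -0.7]
width: 0.352
clock: 23.82
position: [398.3, -211.5, 356.9]
ee_rot: [0.094, 0.996, 0.0, -0.0]
contact_force: [1.1, 0.3, 0.1]
width: 0.353
clock: 24.23
position: [383.8, -289.0, 356.6]
ee_rot: [0.095, 0.995, 0.0, -0.0]
contact_force: [0.4, 0.6, 0.3]
width: 0.352
653 [2.45386530e-02 1.77747106e-02 5.29535338e+01] [ 5.29324670e+02 -3.31896083e-01  5.29535338e+01]
plate floor z [np.float64(47.20375284631018), np.float64(nan)]
nest [531.44165399   5.01994622]
```

View pics/p13.png

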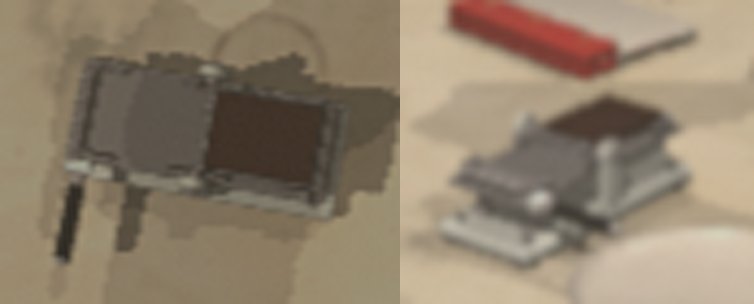

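View pics/top13.png

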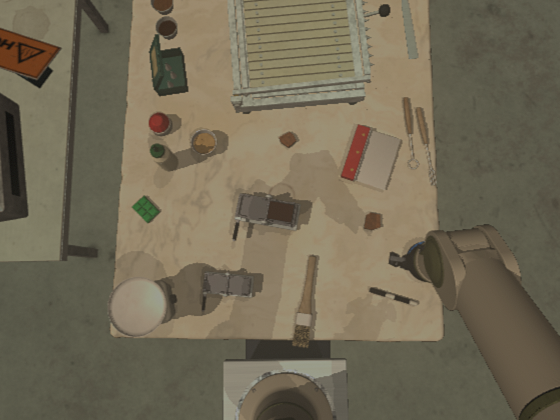

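```bash
python3 - <<'E'
from h import *
Ks=0;c=load('top13');P=pts(c);im=c['frame'].astype(int)
m=((im.sum(2)<170)&(im[...,0]-im[...,2]>8)).astype(np.uint8);m[:, :262]=0;m[:,302:]=0;m[:190]=0;m[235:]=0
m=cv2.morphologyEx(m,cv2.MORPH_OPEN,np.ones((3,3)))
big=max(cv2.findContours(m,cv2.RETR_EXTERNAL,cv2.CHAIN_APPROX_NONE)[0],key=cv2.contourArea)
p=np.array([ray(c,u,v,55)[:2] for u,v in big[:,0]],np.float32);r=cv2.minAreaRect(p);print(r)
mm=cv2.erode(m,np.ones((3,3)));t=np.radians(-10.8);ex=np.array([np.cos(t),np.sin(t)]);ey=np.array([-ex[1],ex[0]])
g=P[mm>0];g=g[np.isfinite(g[:,2])];q=g[:,:2]-np.array(r[0]);A=np.c_[q@ex,q@ey,np.ones(len(g))];s,res=np.linalg.lstsq(A,g[:,2],rcond=None)[:2]
print(len(g),s,'sd',np.sqrt(res/len(g)))
cen=np.array(r[0])-np.array([538,39.4]);print('local',cen@ex,cen@ey)
f=P[198:216,243:262].reshape(-1,3);print('plate floor',np.nanmedian(f,0))
o=cv2.convertScaleAbs(cv2.imread('pics/top13.png')[188:236,226:306],alpha=1.7);cv2.imwrite('pics/p14.png',cv2.resize(o,(800,480),interpolation=cv2.INTER_CUBIC))
# unmoved others
a=load('top0')['frame'].astype(int);d=np.abs(a-im).sum(2)>120
n,l,st,_=cv2.connectedComponentsWithStats(d.astype(np.uint8));print([x.tolist() for x in st[1:] if x[4]>15])
E
```

```text
((529.94384765625, 1.2045707702636719), (65.5961685180664, 47.24203872680664), 78.66842651367188)
356 [ 2.22525935e-03 -6.95657087e-03  5.61704331e+01] sd [2.21757797]
local -0.7563459969596652 -39.02845558515463
plate floor [546.20084407  76.3673585   43.83067275]
[[174, 214, 28, 28, 449], [426, 230, 13, 12, 102], [419, 247, 18, 24, 308], [389, 252, 19, 18, 216], [414, 276, 27, 22, 143], [519, 387, 41, 33, 184]]
```

View pics/p14.png

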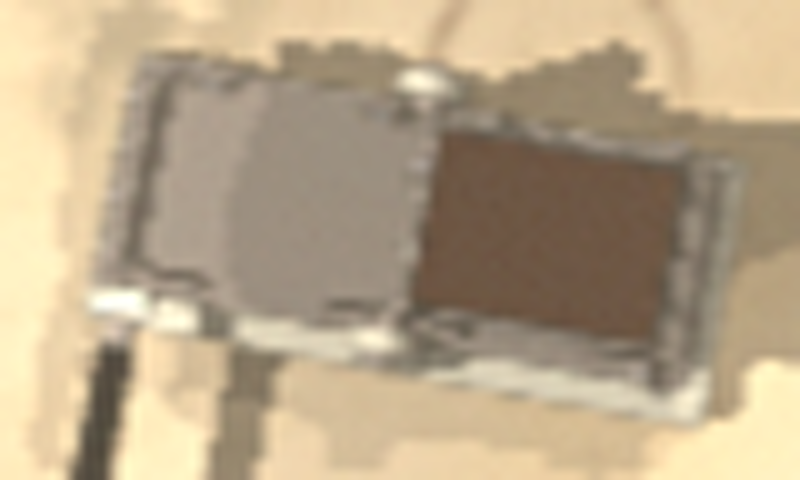

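```bash
python3 - <<'E'
from h import *
t=np.radians(-10.8);ex=np.array([np.cos(t),np.sin(t)]);ey=np.array([-ex[1],ex[0]])
C=np.array([538,39.4])
G=[];F=[]
for i in range(12):
    c=capture('top');P=pts(c);q=(P[...,:2]-C);lx=q@ex;ly=q@ey
    m=(np.abs(lx)<18)&(ly<-14)&(ly>-64)&(P[...,2]>40);G.append(np.c_[lx[m],ly[m],P[m][:,2]])
    m=(np.abs(lx)<18)&(ly>12)&(ly<60)&(P[...,2]>30);F.append(np.c_[lx[m],ly[m],P[m][:,2]])
for n,g in(('tab',np.vstack(G)),('floor',np.vstack(F))):
    A=np.c_[g[:,0],g[:,1]-g[:,1].mean(),np.ones(len(g))];print(n,len(g),np.linalg.lstsq(A,g[:,2],rcond=None)[0].round(4))
g=np.vstack(G)
for a in range(-64,-14,10):
    k=(g[:,1]>a)&(g[:,1]<a+10);print(a,g[k,2].mean().round(2),end=' ')
snap('side','side15');b=cv2.imread('pics/side15.png')[190:240,250:310]
cv2.imwrite('pics/p15.png',cv2.resize(cv2.convertScaleAbs(b,alpha=1.4),(720,600),interpolation=cv2.INTER_CUBIC))
E
```

```text
tab 3143 [4.00000e-03 3.70000e-03 5.61535e+01]
floor 2934 [4.40000e-03 4.00000e-04 4.39673e+01]
-64 56.13 -54 56.02 -44 56.16 -34 56.12 -24 56.34
```

View pics/p15.png

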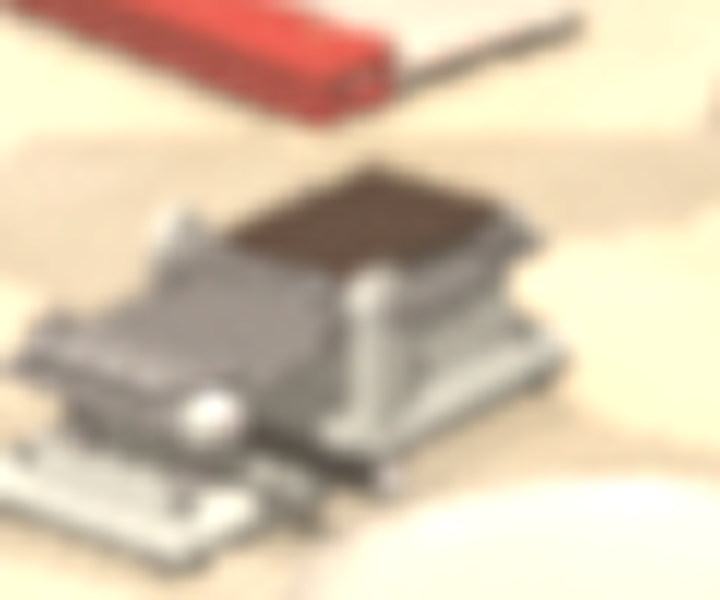

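```bash
python3 - <<'E'
from plant import hand_in,observe
print(hand_in(),observe()['clock'])
E
```

```text
the job is handed in; nothing more can be done
the job is handed in; nothing more can be done
```

The job is done and handed in. I laid the tablet squares up in the pocket of the larger flipper, swung the plate over by its pin, swung it back empty and let go. It took about 25 s of the 72 s.

- **Tablet:** it lies smooth side up in the nest. Its top averaged 12.2 mm above the empty plate's floor, against a thickness of 12 mm, and is level to within about 0.3°.
- **Plate:** it is back on its home stop. I felt the stop at tool height 196.3 mm, against 196.2 mm when I first gripped the pin.
- **Other objects:** comparing the first and last top pictures, the changes were at the tablet's old spot and where the arm and its shadow now are. The parked arm partly covered the tape roll in the last picture, so I could not compare that one directly. No move went near it.
- **Forces:** the highest wrist force I read was about 43 N, when pressing the plate onto its stops. Readings came only at the end of each move.

Two checks disagreed slightly:
- **Tablet position:** by image outline the tablet sits about 4 mm farther from the hinge than the nest centre. The nest should allow only about 2.5 mm of play, but the height and levelness show it fully down.
- **Pin path:** on each swing the tool ran a few millimetres outside the expected circle. I corrected for this from the force readings.

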